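Centre the flux bottle on the bench scale and tare it

ROBOT

A 7-joint arm with a two-finger parallel gripper is mounted at the origin on a cart in front of the work surface, level with it; the furniture and walls round the work are solid. World frame = base frame: x ahead of the robot, y to its left, z up, the work surface at z = 0. Lengths are in m, angles in rad, forces in N, time in s.
With the tool pointing down it reaches from about 0.425 to 0.925 m from the base axis. Payload 6.8 kg.
Tool frame: the origin (TCP) lies midway between the tips of the shut fingers; the grasp point (between the pads) lies 19 mm behind it; z points along the fingers, y is the line along which they close (so a half turn about z gives the same grasp; the last joint's range is limited). The gripper opens to 85 mm and grips with 20 to 120 N. Pads are 22 mm wide; open, the fingers measure 114 mm over their backs; the gripper's body (76 mm by 85 mm) begins 54 mm behind the grasp point. The pads swing forward as they close: fully open they stand 13 mm farther back than shut.
Start: joints at [-1.31, 0.477, 0.022, 1.555, -0.011, 1.109, -0.083], TCP at [0.243, 0.63, 0.231] pointing down, gripper open.
Joint ranges: [-2.96, 2.96], [-0.34, 2.1], [-1.41, 1.46], [0.24, 2.44], [-1.37, 4.51], [0.17, 1.92], [-2.96, 2.96]. Speed limits (rad/s): [2.39, 2.39, 3.14, 3.14, 3.14, 3.14, 3.14].

INTERFACE

Orientations are given as a unit quaternion [w, x, y, z].
In Python, from station import bot, eyes, ticket gives the robot as it stands.
- The arm moves only by the shell command python3 -m crank 'ROWS' [FORCE]. ROWS is text: rows parted by semicolons, each of 7 numbers parted by spaces: the shift along the tool's x, y, z in units of 0.5 m (1.0 is 0.5 m), then the turn, a rotation vector about the tool's x, y, z in units of 180 degrees (1.0 is 180 degrees), then the closure, from 0 (fully open) to 1 (shut). A call has 1 to 20 rows; each row is the pose to reach, as a shift and turn from the pose commanded when the call began, along the tool's axes at that moment, turning the shorter way round; what a row does not reach only later rows make up. A row lasts 1/10 s, in which the tool goes at most 50 mm and 8.59 degrees, less where a joint would pass 70% of its speed; a pose out of reach is approached as far as the arm can. A call with a number of a shift or a turn outside -1 to 1 is refused whole. A call with a gripper value outside its range is refused whole. The fingers move at their own pace and stop on an object; FORCE is the grip in N (left out, the last holds). Time passes only in rows, so rows that repeat a pose let the fingers close. It gives the time, the measured TCP pose, the force, the opening and the grip force at its end, in the units of the state.
- bot.get_obs(): the state, without advancing time (a new reading comes with each control period).
- eyes.read_camera(name): name is "scene" or "top" or "wrist"; returns a dict with "image" (384x512x3 uint8, red, green, blue), "K" (3x3 intrinsics, pixels), "R" (3x3) and "t" (3): a world point X has camera coordinates R X + t. Camera axes: x right, y down, z forward; pixel columns grow to the right and rows downward; lengths in m; the calibration is good to about 2 mm. A picture is of the moment at which its call begins. There is no depth.
- ticket.hand_in(): hands the job in; it is judged then, once.
The state is a dict: "t": time; "q": joint angles; "joint_vel": joint speeds; "joint_torque": joint torques, N m; "eef_pos": TCP position; "tool_rot": TCP orientation; "contact_force": force on the tool from outside, world axes, zero at the start; "torque": the same for the moment, N m; "gripper_width": opening from 0.0 (shut) to 1.0 (fully open); "grasp_force": force on a finger pad.
Only numpy, scipy, OpenCV 4.12 (cv2) and the standard library are available. Lean on these libraries where they do the work, as an engineer would, in place of code of your own. Each camera call takes 0.05 s, during which the arm holds its last target. There are 200 camera calls.

TASK

The brown flux bottle was put down off-centre on the small round pan of the bench scale, so its weight would read wrong. Without gripping or lifting it, nudge it with light taps of the fingertips until it stands upright and untouched inside the ring marked on the pan, taking care not to topple it or lean on the pan. Then press the orange tare key all the way down and let it up again, leaving the bottle centred and everything else on the desk where it is.

Things in the scene. Friction and masses are not known exactly. Their poses are not given: they have to be found in the camera images.
- flux_bottle: brown flux bottle, white cap, loose on the pan, 13 to 19 mm off its centre in any direction: round body 35 mm in diameter up to 51 mm, cap 22 mm in diameter, 68 mm high, 40 to 75 g. Origin: centre of its underside, z up. Pushed low on the body it slides (under 1 N); pushed near the cap it can tip over; hit or squeezed with over 8 N it counts as damaged
- pan: round steel pan, 66 mm in diameter, 4 mm thick, no rim; a dark concentric ring 46 mm in diameter is marked on it. Origin: centre of its top face, 45.5 mm above the desk, z up. A springy rubber mount at its centre lets it tip a few degrees, wobbling, towards an off-centre load; do not lean on it with over 10 N
- scale: white bench scale, grey underside, 190 mm (its x) by 130 mm (its y), flat deck 34 mm above the desk. Fixed. Origin on the desk under its middle; its -x side is the front with display and keys, facing roughly the robot. In its frame the pan's centre is at x = +35 mm, y = 0, the orange key at x = -66 mm, y = 0
- tare_top (a point): centre of the top face of the orange tare key, 18 mm (the scale's x) by 32 mm (y), at the middle of the scale's front edge; with the key up the top face stands 40.5 mm above the desk, 6.5 mm above the deck
- tare_key (a joint): travel of the tare key in m: 0 up, 0.004 fully down (hard stop); a spring lifts it, 1 N to start and 3 N fully down
- tweezers: steel tweezers lying on the desk left of the scale, 17 x 125 x 9 mm, origin at the centre of the underside; leave alone
- battery: 9 V block battery lying right of the scale, 27 x 47 x 18 mm, origin at the centre of the underside; leave alone
- capacitor: grey can capacitor standing right of the scale, 18 mm in diameter, 34 mm high, origin at the centre of the underside; leave alone
- reel: reel of solder wire with red flanges standing behind the scale, 81 x 96 x 46 mm, origin on the desk below it; leave alone
- tape: roll of blue tape lying at the right, 64 mm in diameter, 19 mm high, origin at the centre of the underside; leave alone
- heatsink: black finned heat sink at the left, 30 x 40 x 22 mm, origin at the centre of the underside; leave alone

How it is judged:
By the outcome, as a careful person would: the job done as asked, in the order asked, and still so for the second after the job is handed in, with the robot touching nothing.
It also fails if it takes over 51 s, if anything falls off the work surface, if the arm or the gripper's body presses on something with over 40 N, if the wrist force passes 120 N, or if a joint passes its speed limit or range.

## Working session

There is one attempt and no reset: what is moved stays moved. The work goes in short steps, Python scripts to look and compute and a shell command to move; the robot and the scene stay as the last step left them, time stands still between calls to the robot, and variables do not carry over. Pictures are saved under pics/ and viewed, at most 10 in all, crops included, and the job is handed in when it is done.

```bash
mkdir -p pics; ls
python3 - <<'E'
from station import bot,eyes
import cv2,numpy as np
o=bot.get_obs(); print(o['t'],o['eef_pos'],o['tool_rot'],o['contact_force'])
ims=[]
for n in("scene","top"):
    c=eyes.read_camera(n); cv2.imwrite(f'pics/raw_{n}.png',c['image'][:,:,::-1]); np.savez(f'pics/{n}.npz',**c)
    print(n,c['K'].round(1).tolist(),c['R'].round(3).tolist(),c['t'].round(3).tolist())
E
```

```text
pics
0.0 [0.24318084 0.62907008 0.23033015] [-7.65743024e-05  1.83347314e-01  9.83047799e-01 -8.83956027e-04] [-0.171448    0.71634875  0.44581681]
scene [[399.7, 0.0, 260.5], [0.0, 399.7, 192.3], [0.0, 0.0, 1.0]] [[0.539, -0.842, 0.02], [-0.566, -0.379, -0.732], [0.624, 0.383, -0.681]] [-0.323, 0.385, 0.749]
top [[391.8, 0.0, 246.3], [0.0, 391.8, 193.0], [0.0, 0.0, 1.0]] [[-0.004, -1.0, -0.0], [-0.993, 0.004, -0.116], [0.116, -0.0, -0.993]] [-0.034, 0.579, 1.152]
```

View pics/raw_top.png

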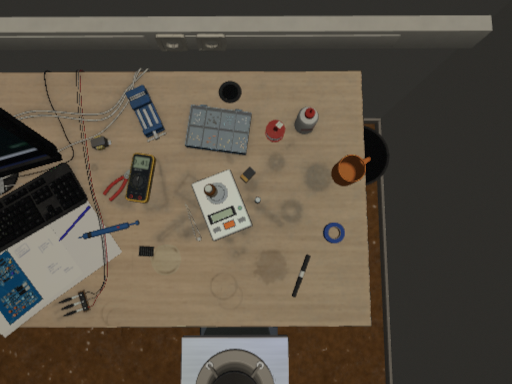

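View pics/raw_scene.png

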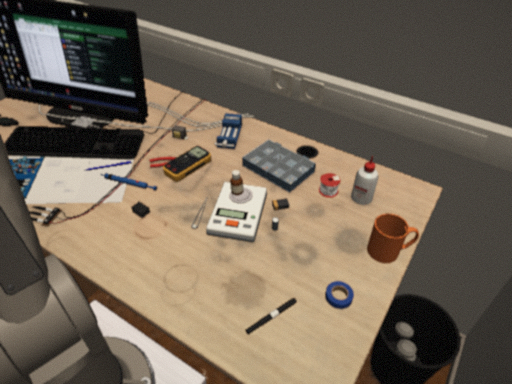

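The top view shows the white scale around (222,205) with the orange key at about (230,225) and the bottle at about (210,190). The scene view shows the same, with the scale at (238,212). Next I measure these with masks.

```bash
cat > h.py <<'E'
import numpy as np,cv2
def ray(c,uv,z):
    K,R,t=c['K'],c['R'],c['t']; C=-R.T@t
    uv=np.atleast_2d(uv).astype(float); d=np.c_[uv,np.ones(len(uv))]@np.linalg.inv(K).T@R
    return C+d*((z-C[2])/d[:,2])[:,None]
def proj(c,X):
    p=np.atleast_2d(X)@c['R'].T+c['t']; p=p@c['K'].T; return p[:,:2]/p[:,2:]
def blob(m,near=None):
    cs,_=cv2.findContours(m.astype(np.uint8),cv2.RETR_EXTERNAL,cv2.CHAIN_APPROX_NONE)
    return sorted(cs,key=cv2.contourArea)[::-1]
E
python3 - <<'E'
from h import *
for n in('top','scene'):
    c=dict(np.load(f'pics/{n}.npz')); im=c['image']; hsv=cv2.cvtColor(im,cv2.COLOR_RGB2HSV)
    H,S,V=cv2.split(hsv)
    org=((H<14)&(S>150)&(V>150))
    box=(180,150,260,250) if n=='top' else (195,160,280,250)
    msk=np.zeros_like(org); msk[box[1]:box[3],box[0]:box[2]]=1
    b=blob(org&msk)[0]; m=cv2.moments(b); uv=(m['m10']/m['m00'],m['m01']/m['m00'])
    print(n,'key',cv2.contourArea(b),uv,ray(c,uv,.0405).round(4))
    w=((S<40)&(V>150)&msk); b=blob(w)[0]
    P=(ray(c,b[:,0],.034)[:,:2]*1000).astype(np.float32)
    print('scale',cv2.minAreaRect(cv2.convexHull(P)))
    x0,y0,x1,y1=box
    cv2.imwrite(f'pics/c_{n}.png',cv2.resize(im[y0:y1,x0:x1,::-1],None,fx=6,fy=6,interpolation=cv2.INTER_CUBIC))
a=cv2.imread('pics/c_top.png');b=cv2.imread('pics/c_scene.png')
h=540;a=cv2.resize(a,(390,h*390//480));b=cv2.resize(b,(400,424))
o=np.zeros((600,800,3),np.uint8);o[:a.shape[0],:390]=a;o[:424,400:]=b;cv2.imwrite('pics/crops.png',o)
E
```

```text
top key 34.5 (228.69082125603865, 224.25120772946858) [[0.4845 0.0164 0.0405]]
scale ((546.0643920898438, 40.19575500488281), (180.66534423828125, 121.04804992675781), 21.574665069580078)
scene key 36.0 (231.65277777777777, 222.87962962962962) [[0.4806 0.0131 0.0405]]
scale ((541.4600830078125, 36.91338348388672), (185.4547119140625, 124.69274139404297), 21.498079299926758)
```

View pics/crops.png

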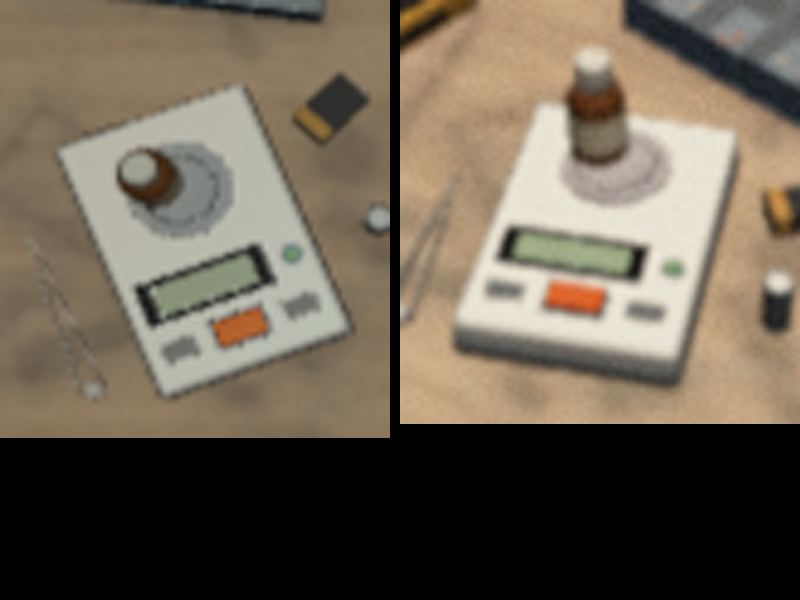

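Run:
```python
from h import *
T=dict(np.load('pics/top.npz'));S=dict(np.load('pics/scene.npz'))
print('cap top',ray(T,(209.3,183.7),.1125).round(4),ray(S,(236,172),.1125).round(4))
for c,b in((T,(195,170,225,205)),(S,(225,165,255,205))):
    H,Sa,V=cv2.split(cv2.cvtColor(c['image'],cv2.COLOR_RGB2HSV))
    m=((H<16)&(Sa>110)&(V<140));k=np.zeros_like(m);k[b[1]:b[3],b[0]:b[2]]=1
    bl=blob(m&k)[0];mm=cv2.moments(bl);print(cv2.boundingRect(bl),mm['m10']/mm['m00'],mm['m01']/mm['m00'])
print('bottom front',ray(S,(237.1,194),.0455).round(4))
print('pan proj',proj(T,[.5775,.052,.0455]),proj(S,[.5775,.052,.0455]))
from station import bot
from scipy.spatial.transform import Rotation as Ro
o=bot.get_obs();w,x,y,z=o['tool_rot'];R=Ro.from_quat([x,y,z,w])
print(R.as_matrix().round(3))
for g in ([.57,.20,.23],[.5,.05,.23]): print(g,(R.inv().apply(np.array(g)-o['eef_pos'])/.5).round(3))
```

```text
cap top [[0.5966 0.0683 0.1125]] [[0.5836 0.0701 0.1125]]
(205, 185, 11, 11) 211.63522012578616 191.2138364779874
(230, 177, 13, 9) 236.25 181.70114942528735
bottom front [[0.5728 0.0606 0.0455]]
pan proj [[216.78319326 193.10049941]] [[240.64136359 194.22956451]]
[[-0.933  0.36  -0.001]
 [ 0.36   0.933 -0.002]
 [-0.    -0.002 -1.   ]]
[0.57, 0.2, 0.23] [-0.919 -0.565  0.002]
[0.5, 0.05, 0.23] [-0.897 -0.895  0.002]
```

```bash
python3 -m crank '-0.92 -0.56 0 0 0 0 1;-0.92 -0.56 0 0 0 0 1;-0.92 -0.56 0 0 0 0 1;-0.92 -0.56 0 0 0 0 1;-0.92 -0.56 0 0 0 0 1;-0.92 -0.56 0 0 0 0 1;-0.92 -0.56 0 0 0 0 1;-0.92 -0.56 0 0 0 0 1;-0.92 -0.56 0 0 0 0 1;-0.92 -0.56 0 0 0 0 1;-0.92 -0.56 0 0 0 0 1;-0.92 -0.56 0 0 0 0 1;-0.92 -0.56 0 0 0 0 1;-0.92 -0.56 0 0 0 0 1;-0.92 -0.56 0 0 0 0 1;-0.92 -0.56 0 0 0 0 1;-0.92 -0.56 0 0 0 0 1;-0.92 -0.56 0 0 0 0 1'
python3 - <<'E'
from h import *
from station import bot,eyes
o=bot.get_obs(); print(o['t'],o['eef_pos'],o['tool_rot'],o['contact_force'],o['gripper_width'])
c=eyes.read_camera('wrist'); cv2.imwrite('pics/w1.png',c['image'][:,:,::-1]); np.savez('pics/w1.npz',**c)
print((-c['R'].T@c['t']).round(4),c['R'].round(3).tolist(),c['K'][0,0],proj(c,[[.5775,.052,.0455],o['eef_pos']]))
E
```

```text
t: 1.9
eef_pos: [0.5713, 0.2031, 0.2314]
tool_rot: [0.0, 0.183, 0.983, 0.0]
contact_force: [-0.2, -0.2, 0.0]
gripper_width: -0.002
grasp_force: 0.0
1.9 [0.57126028 0.20306429 0.23135831] [1.65126681e-05 1.82988844e-01 9.83114988e-01 5.89560601e-05] [-0.2484487  -0.19032186  0.00485756] -0.0018201392913355318
[0.4909 0.2338 0.3742] [[0.359, 0.933, -0.0], [0.882, -0.34, 0.328], [0.306, -0.118, -0.945]] 302.51072567324354 [[138.35808799 216.55200411]
 [255.65709726 254.89714127]]
```

View pics/w1.png

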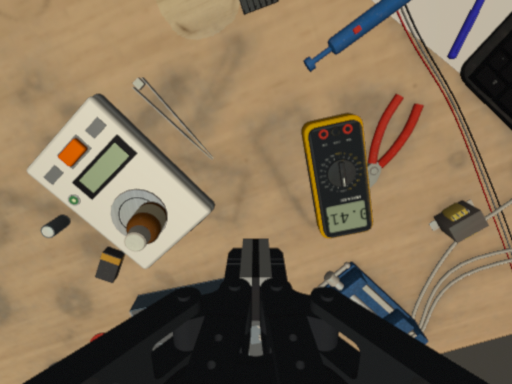

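The wrist view shows the scale with key at (73,152), pan at about (138,212), bottle base at about (150,215) and cap at (135,241). I'll measure with masks on an enlarged crop.

```bash
cat >> h.py <<'E'
def cen(b): 
    m=cv2.moments(b); return np.array([m['m10']/m['m00'],m['m01']/m['m00']])
def scale(c,box):
    """scale centre, yaw, pan, key from a view; box limits the search"""
    H,S,V=cv2.split(cv2.cvtColor(c['image'],cv2.COLOR_RGB2HSV)); k=np.zeros(H.shape,bool); k[box[1]:box[3],box[0]:box[2]]=1
    key=ray(c,cen(blob(k&(H<14)&(S>150)&(V>150))[0]),.0405)[0]
    return key,H,S,V,k
E
python3 - <<'E'
from h import *
c=dict(np.load('pics/w1.npz')); key,H,S,V,k=scale(c,(20,85,220,270)); print('key',key.round(4))
w=blob(k&(S<50)&(V>140))[0]; P=(ray(c,w[:,0],.034)[:,:2]*1000).astype(np.float32); print(cv2.minAreaRect(cv2.convexHull(P)))
im=c['image'];cr=im[180:260,100:185,::-1]
cv2.imwrite('pics/w1c.png',cv2.resize(cr,None,fx=7,fy=7,interpolation=cv2.INTER_CUBIC))
E
```

```text
key [0.4823 0.0164 0.0405]
((543.4674072265625, 41.22673034667969), (182.57359313964844, 122.90789794921875), 21.63173484802246)
```

View pics/w1c.png

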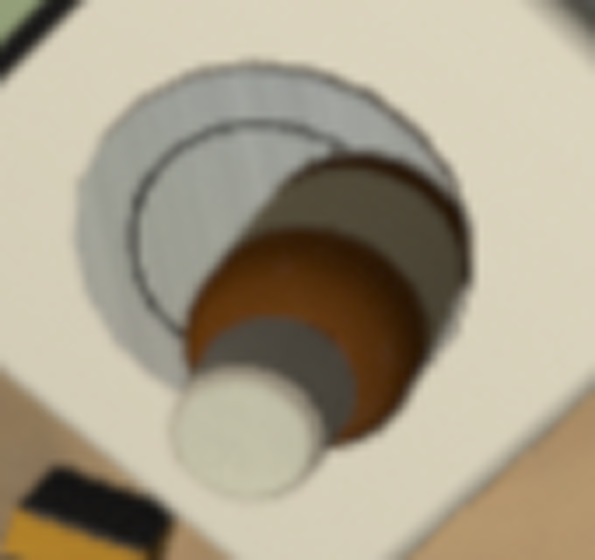

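The crop shows the pan outline (left x=75, top y=62), the ring, the bottle's base rim from about (300,170) via (455,210) to (470,265), and the cap top at (245,430).

```bash
cat >> h.py <<'E'
from scipy.optimize import least_squares
def circ(P,r): 
    f=least_squares(lambda q:np.hypot(*(P[:,:2]-q).T)-r,P[:,:2].mean(0)); return f.x,abs(f.fun).max()
E
python3 - <<'E'
from h import *
c=dict(np.load('pics/w1.npz')); U=lambda p:np.array(p)/7.+[100-.43,180-.43]
pan=circ(ray(c,U([(75,225),(110,130),(180,80),(250,62),(360,92),(440,165),(110,310),(165,372)]),.0455),.033)
ring=circ(ray(c,U([(130,230),(150,170),(200,130),(260,120),(320,135),(145,290),(180,330)]),.0455),.023)
base=circ(ray(c,U([(300,172),(345,152),(400,165),(440,195),(458,225),(470,265)]),.0455),.0175)
cap=ray(c,U((245,432)),.113)[0]
print(pan,ring,base,cap)
d=ring[0]-base[0]; print(d,np.hypot(*d),np.degrees(np.arctan2(*d[::-1])))
E
```

```text
(array([0.57608803, 0.05397592]), np.float64(0.0008873631508238833)) (array([0.57547552, 0.05243886]), np.float64(0.00029639110494508736)) (array([0.58194879, 0.06722907]), np.float64(0.000593362675356205)) [0.58160935 0.07341515 0.113     ]
[-0.00647327 -0.01479021] 0.01614476768700824 -113.63769273533858
```

```bash
python3 -m crank '-0.122 -0.157 0.1 0.04 0 0 1;-0.122 -0.157 0.1 0.083 0 0 1;-0.122 -0.157 0.14 0.083 0 0 1;-0.122 -0.157 0.2 0.083 0 0 1;-0.122 -0.157 0.26 0.083 0 0 1;-0.122 -0.157 0.31 0.083 0 0 1;-0.122 -0.157 0.347 0.083 0 0 1;-0.122 -0.157 0.347 0.083 0 0 1;-0.122 -0.157 0.347 0.083 0 0 1;-0.122 -0.157 0.347 0.083 0 0 1'
python3 - <<'E'
from h import *
from station import bot,eyes
o=bot.get_obs(); print(o['t'],o['eef_pos'],o['tool_rot'],o['contact_force'])
c=eyes.read_camera('wrist'); cv2.imwrite('pics/w2.png',c['image'][:,:,::-1]); np.savez('pics/w2.npz',**c)
print(proj(c,[[.5758,.0532,.0455],[.582,.0672,.0455],o['eef_pos']]))
E
```

```text
t: 2.95
eef_pos: [0.601, 0.1076, 0.0591]
tool_rot: [-0.023, 0.182, 0.975, -0.127]
contact_force: [-0.5, 0.3, 0.8]
gripper_width: -0.004
grasp_force: 0.0
2.95 [0.6010313  0.10762841 0.05911523] [-0.02290183  0.18197657  0.97476237 -0.12727273] [-0.52062057  0.27595389  0.8463625 ]
[[168.46151107 225.17578125]
 [190.9774297  229.07001488]
 [255.66913409 254.87875678]]
```

View pics/w2.png

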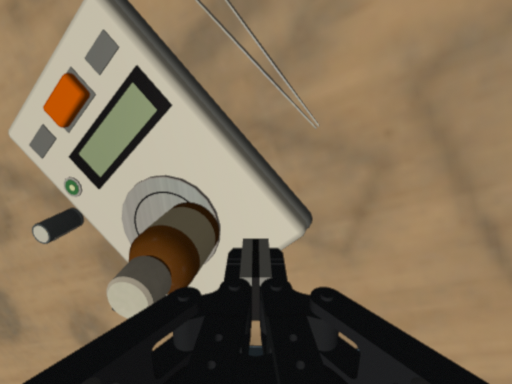

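The tip is on line, about 19 mm short of contact (bottle base rim at (215,225), tip at (256,255)). Push slowly.

```bash
python3 -m crank '0.007 -0.0155 0.0041 0 0 0 1;0.007 -0.025 0.0067 0 0 0 1;0.007 -0.029 0.0078 0 0 0 1;0.007 -0.031 0.0083 0 0 0 1;0.007 -0.033 0.0088 0 0 0 1;0.007 -0.035 0.0094 0 0 0 1;0.007 -0.037 0.0099 0 0 0 1;0.007 -0.039 0.0104 0 0 0 1;0.007 -0.041 0.011 0 0 0 1;0.007 -0.043 0.0115 0 0 0 1;0.007 -0.045 0.012 0 0 0 1;0.007 -0.047 0.0126 0 0 0 1;0.007 -0.049 0.0131 0 0 0 1;0.007 -0.051 0.0137 0 0 0 1;0.007 -0.053 0.0142 0 0 0 1;0.007 -0.055 0.0147 0 0 0 1;0.007 -0.057 0.0153 0 0 0 1;0.007 -0.058 0.0155 0 0 0 1;0.007 -0.058 0.0155 0 0 0 1'
python3 - <<'E'
from h import *
from station import bot,eyes
o=bot.get_obs(); print(o['t'],o['eef_pos'],o['contact_force'])
c=eyes.read_camera('wrist'); np.savez('pics/w3.npz',**c)
cv2.imwrite('pics/w3.png',cv2.resize(c['image'][120:330,60:330,::-1],None,fx=2.8,fy=2.8,interpolation=cv2.INTER_CUBIC))
E
```

```text
t: 4.9
eef_pos: [0.5859, 0.0805, 0.0578]
tool_rot: [-0.024, 0.182, 0.975, -0.128]
contact_force: [1.0, -0.0, 0.4]
gripper_width: -0.001
grasp_force: 0.2
4.9 [0.58591136 0.08051432 0.0577835 ] [ 0.95121655 -0.03539247  0.35757902]
```

View pics/w3.png

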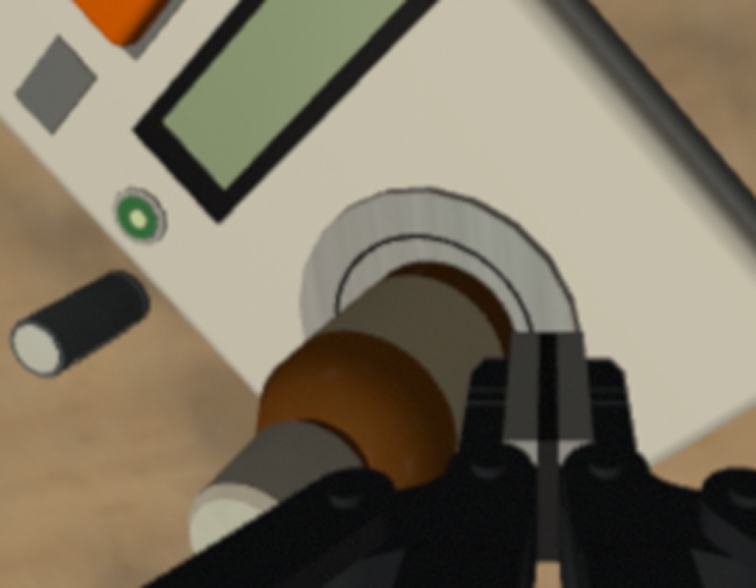

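The bottle has moved in: base rim (crop) from (400,270) to (512,340), ring arc (337,305)–(528,325), fingertip just right of it at (508,335).

Run:
```python
from h import *
c=dict(np.load('pics/w3.npz')); U=lambda p:(np.array(p)+.5)/2.8-.5+[60,120]
ring=circ(ray(c,U([(337,305),(350,270),(375,247),(415,236),(460,248),(500,280),(528,325)]),.0455),.023)
pan=circ(ray(c,U([(302,300),(315,250),(350,210),(420,188),(480,205),(530,240),(568,290)]),.0455),.033)
base=circ(ray(c,U([(400,270),(430,263),(470,273),(500,302),(512,345)]),.0455),.0175)
print(ring,pan,base)
A=np.array([[-.933,.36],[.36,.933]])
for n,q in(('ring',ring),('pan',pan)): print(n,'bottle->centre in tool xy mm',(A@(q[0]-base[0])*1e3).round(1))
```

```text
(array([0.5770751 , 0.05224085]), np.float64(0.0006216706936629825)) (array([0.57741176, 0.05380566]), np.float64(0.0008939389150528013)) (array([0.57731912, 0.05377765]), np.float64(0.0006808838906259829))
ring bottle->centre in tool xy mm [-0.3 -1.5]
pan bottle->centre in tool xy mm [-0.1  0.1]
```

Bottle is about 1 mm from centre by both ring and pan. I back off and rise, then go above the key.

```bash
python3 -m crank '0 0.005 -0.0013 0 0 0 1;0 0.03 -0.008 0 0 0 1;0 0.058 -0.0155 0 0 0 1;0 0.058 -0.0155 0 0 0 1;0 0.035 -0.1 0 0 0 1;0 0.01 -0.2 0 0 0 1;0 -0.0145 -0.286 -0.04 0 0 1;0 -0.0145 -0.286 -0.083 0 0 1;0 -0.0145 -0.286 -0.083 0 0 1;0 -0.0145 -0.286 -0.083 0 0 1'
python3 - <<'E'
from station import bot
from scipy.spatial.transform import Rotation as Ro
import numpy as np
o=bot.get_obs();w,x,y,z=o['tool_rot'];R=Ro.from_quat([x,y,z,w]);print(o['eef_pos'],R.as_matrix().round(3),(R.inv().apply(np.array([.4825,.016,.13])-o['eef_pos'])/.5).round(4))
E
```

```text
t: 5.95
eef_pos: [0.5963, 0.1074, 0.198]
tool_rot: [-0.0, 0.184, 0.983, -0.0]
contact_force: [0.4, 1.0, 0.3]
gripper_width: 0.002
grasp_force: 0.0
[0.5962639  0.10743662 0.19795299] [[-0.932  0.362 -0.001]
 [ 0.362  0.932 -0.001]
 [ 0.    -0.001 -1.   ]] [ 0.1458 -0.2527  0.1363]
```

```bash
python3 -m crank '0.146 -0.253 0 0 0 0 1;0.146 -0.253 0 0 0 0 1;0.146 -0.253 0 0 0 0 1;0.146 -0.253 0 0 0 0 1;0.146 -0.253 0.07 0 0 0 1;0.146 -0.253 0.136 0 0 0 1;0.146 -0.253 0.136 0 0 0 1;0.146 -0.253 0.136 0 0 0 1;0.146 -0.253 0.136 0 0 0 1'
python3 - <<'E'
from h import *
from station import bot,eyes
o=bot.get_obs(); print(o['t'],o['eef_pos'],o['contact_force'])
c=eyes.read_camera('wrist'); np.savez('pics/w4.npz',**c)
print(proj(c,[[.4825,.016,.0405],[.5765,.0533,.0455],[.5765,.0533,.1135],o['eef_pos']]).round())
cv2.imwrite('pics/w4.png',cv2.resize(c['image'][:,:,::-1],None,fx=1.5,fy=1.5,interpolation=cv2.INTER_CUBIC))
E
```

```text
t: 6.85
eef_pos: [0.4842, 0.0176, 0.1308]
tool_rot: [0.001, 0.183, 0.983, 0.0]
contact_force: [0.7, -0.1, 0.2]
gripper_width: -0.002
grasp_force: 0.0
6.85 [0.48421851 0.01755038 0.13083155] [ 0.7455893  -0.07650219  0.17634473]
[[253. 196.]
 [331. 276.]
 [354. 337.]
 [256. 255.]]
```

View pics/w4.png

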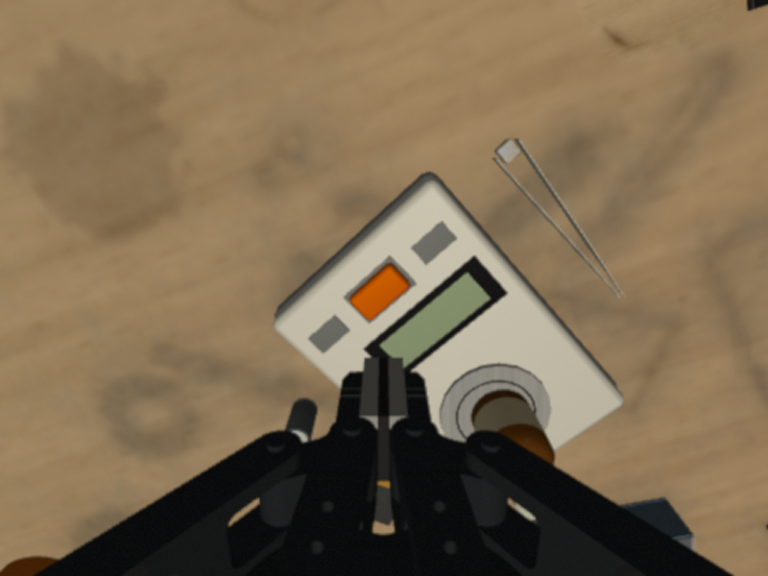

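The key is at (380,292)/1.5, where predicted. The bottle seems to have its base inside the ring at (500,400)/1.5; I take a closer crop to check it.

Run:
```python
from h import *
c=dict(np.load('pics/w4.npz')); print('key',scale(c,(180,110,320,260))[0])
cv2.imwrite('pics/w4c.png',cv2.resize(c['image'][235:315,285:375,::-1],None,fx=7,fy=7,interpolation=cv2.INTER_CUBIC))
```

```text
key [0.48574499 0.01580218 0.0405    ]
```

View pics/w4c.png

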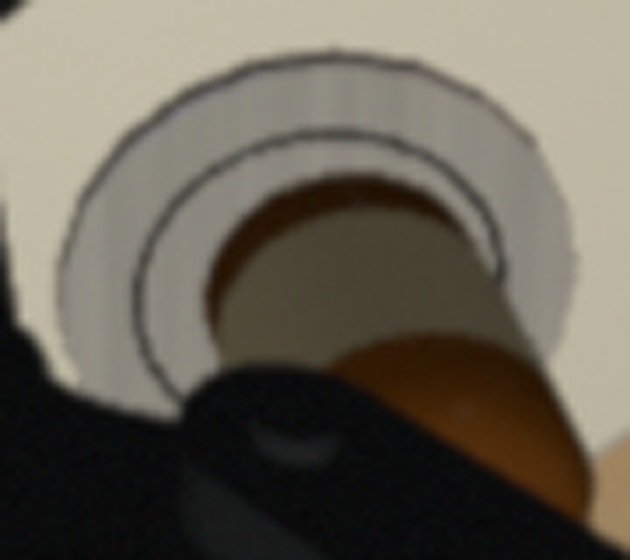

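Ring arc runs (135,290)–(330,130)–(500,270). Base rim runs (208,290)–(350,175)–(440,205).

Run:
```python
from h import *
c=dict(np.load('pics/w4.npz')); U=lambda p:(np.array(p)+.5)/7-.5+[285,235]
ring=circ(ray(c,U([(135,290),(165,215),(230,158),(330,130),(420,150),(475,195),(500,250),(150,360),(180,400)]),.0455),.023)
pan=circ(ray(c,U([(58,290),(100,170),(200,85),(335,52),(430,68),(530,140),(572,220),(574,290)]),.0455),.033)
base=circ(ray(c,U([(208,290),(225,245),(255,212),(300,185),(350,175),(400,182),(440,205),(212,320)]),.0455),.0175)
print(ring,pan,base,(ring[0]-base[0])*1e3,(pan[0]-base[0])*1e3)
```

```text
(array([0.57608785, 0.05288263]), np.float64(0.000316281631631353)) (array([0.57530998, 0.05274407]), np.float64(0.0005355569733822632)) (array([0.57811999, 0.05595739]), np.float64(0.0004721764935083743)) [-2.0321392  -3.07475798] [-2.81000432 -3.21331359]
```

Over this fuller arc the offset is about 4 mm, inside the ring but marginal. One more tap of about 3 mm along the same line.

```bash
python3 -m crank '0 0 -0.1 0 0 0 1;0 0 -0.14 0 0 0 1;-0.145 0.24 -0.14 0 0 0 1;-0.145 0.24 -0.14 0 0 0 1;-0.145 0.24 -0.14 0.04 0 0 1;-0.145 0.24 -0.14 0.083 0 0 1;-0.145 0.24 -0.14 0.083 0 0 1;-0.145 0.24 -0.06 0.083 0 0 1;-0.145 0.24 0.03 0.083 0 0 1;-0.145 0.24 0.11 0.083 0 0 1;-0.145 0.24 0.146 0.083 0 0 1;-0.145 0.24 0.146 0.083 0 0 1;-0.145 0.24 0.146 0.083 0 0 1;-0.145 0.24 0.146 0.083 0 0 1'
python3 - <<'E'
from station import bot
from scipy.spatial.transform import Rotation as Ro
import numpy as np
o=bot.get_obs();w,x,y,z=o['tool_rot'];R=Ro.from_quat([x,y,z,w]);print(o['eef_pos'],(R.inv().apply(np.array([.5847,.0774,.058])-o['eef_pos'])/.5).round(4))
E
```

```text
t: 8.3
eef_pos: [0.5954, 0.1026, 0.059]
tool_rot: [-0.022, 0.182, 0.975, -0.127]
contact_force: [-0.1, 0.9, -0.0]
gripper_width: -0.001
grasp_force: 0.0
[0.59536809 0.10258508 0.0590202 ] [ 0.0017 -0.0523  0.0159]
```

```bash
python3 -m crank '0.002 -0.02 0.006 0 0 0 1;0.002 -0.034 0.01 0 0 0 1;0.002 -0.038 0.011 0 0 0 1;0.002 -0.04 0.0115 0 0 0 1;0.002 -0.042 0.012 0 0 0 1;0.002 -0.044 0.0125 0 0 0 1;0.002 -0.046 0.013 0 0 0 1;0.002 -0.048 0.0135 0 0 0 1;0.002 -0.05 0.014 0 0 0 1;0.002 -0.0515 0.0145 0 0 0 1;0.002 -0.0525 0.015 0 0 0 1;0.002 -0.0525 0.015 0 0 0 1'
python3 -m crank '0 0.005 -0.0013 0 0 0 1;0 0.03 -0.008 0 0 0 1;0 0.058 -0.0155 0 0 0 1;0 0.058 -0.0155 0 0 0 1;0 0.035 -0.1 0 0 0 1;0 0.01 -0.2 0 0 0 1;0 -0.0145 -0.286 -0.04 0 0 1;0 -0.0145 -0.286 -0.083 0 0 1;0 -0.0145 -0.286 -0.083 0 0 1;0 -0.0145 -0.286 -0.083 0 0 1'
python3 - <<'E'
from station import bot
from scipy.spatial.transform import Rotation as Ro
import numpy as np
o=bot.get_obs();w,x,y,z=o['tool_rot'];R=Ro.from_quat([x,y,z,w]);print((R.inv().apply(np.array([.4835,.0155,.10])-o['eef_pos'])/.5).round(4))
E
```

```text
t: 9.5
eef_pos: [0.5831, 0.0775, 0.0563]
tool_rot: [-0.024, 0.182, 0.975, -0.128]
contact_force: [0.1, 1.0, -0.2]
gripper_width: -0.001
grasp_force: 0.3
t: 10.5
eef_pos: [0.5935, 0.1043, 0.1965]
tool_rot: [-0.0, 0.184, 0.983, -0.001]
contact_force: [0.2, 0.5, -0.9]
gripper_width: 0.003
grasp_force: 0.0
[ 0.1406 -0.245   0.1933]
```

```bash
python3 -m crank '0.141 -0.245 0 0 0 0 1;0.141 -0.245 0 0 0 0 1;0.141 -0.245 0 0 0 0 1;0.141 -0.245 0 0 0 0 1;0.141 -0.245 0.07 0 0 0 1;0.141 -0.245 0.135 0 0 0 1;0.141 -0.245 0.135 0 0 0 1;0.141 -0.245 0.135 0 0 0 1;0.141 -0.245 0.135 0 0 0 1'
python3 - <<'E'
from h import *
from station import bot,eyes
c=eyes.read_camera('wrist'); np.savez('pics/w5.npz',**c);o=bot.get_obs()
print(o['eef_pos'],'key',scale(c,(180,110,320,260))[0],proj(c,[.5763,.0530,.0455]))
cv2.imwrite('pics/w5c.png',cv2.resize(c['image'][235:315,285:375,::-1],None,fx=7,fy=7,interpolation=cv2.INTER_CUBIC))
E
```

```text
t: 11.4
eef_pos: [0.4852, 0.0173, 0.1299]
tool_rot: [0.001, 0.183, 0.983, 0.0]
contact_force: [0.6, -0.1, 0.8]
gripper_width: 0.003
grasp_force: 0.0
[0.48528046 0.01719045 0.13009586] key [0.48583943 0.01508956 0.0405    ] [[330.38154377 275.91156811]]
```

View pics/w5c.png

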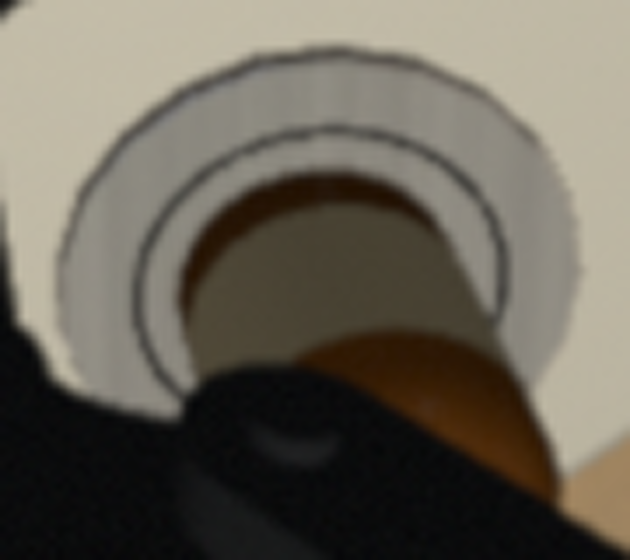

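Base rim left/top gaps to the ring are both about 45 px (~5.5 mm), so the bottle is centred. Now press the key.

```bash
python3 -m crank '0 -0.002 0.08 0 0 0 1;0 -0.002 0.14 0 0 0 1;0 -0.002 0.17 0 0 0 1;0 -0.002 0.178 0 0 0 1;0 -0.002 0.182 0 0 0 1;0 -0.002 0.185 0 0 0 1;0 -0.002 0.188 0 0 0 1;0 -0.002 0.188 0 0 0 1;0 -0.002 0.188 0 0 0 1'
```

```text
t: 12.35
eef_pos: [0.4844, 0.0158, 0.0364]
tool_rot: [0.001, 0.183, 0.983, 0.001]
contact_force: [-3.6, 0.6, 10.8]
gripper_width: 0.0
grasp_force: 5.6
```

Vertical force is 10.8 N at z = 36.4 mm, so the key is on its hard stop. Releasing.

```bash
python3 -m crank '0 0 0 0 0 0 1;0 0 -0.006 0 0 0 1;0 0 -0.015 0 0 0 1;0 0 -0.08 0 0 0 1;0 0 -0.16 0 0 0 1;0 0 -0.187 0 0 0 1;0 0 -0.187 0 0 0 1;0 0 -0.187 0 0 0 1;0 0 -0.187 0 0 0 1'
python3 - <<'E'
from h import *
from station import eyes
c=eyes.read_camera('wrist');p=dict(np.load('pics/w5.npz'))
print('key',scale(c,(180,110,320,260))[0])
d=cv2.absdiff(c['image'],p['image'])[240:290,290:370]; print('pan diff',d.mean(),np.percentile(d,99))
U=lambda c:blob((cv2.cvtColor(c['image'],cv2.COLOR_RGB2HSV)[...,2]<90)[250:288,305:360])
sh=cv2.phaseCorrelate(*[cv2.cvtColor(x['image'][240:285,290:370],cv2.COLOR_RGB2GRAY).astype(float) for x in(p,c)]);print(sh)
E
```

```text
t: 13.25
eef_pos: [0.4829, 0.0156, 0.1274]
tool_rot: [-0.001, 0.183, 0.983, -0.0]
contact_force: [-0.6, 1.0, -0.7]
gripper_width: -0.006
grasp_force: 0.0
key [0.48203864 0.01576611 0.0405    ]
pan diff 20.266 111.0
((3.363366585505041, 3.929679739174052), 0.7547281624394007)
```

```bash
python3 -c "
from station import ticket
print(ticket.hand_in())"
```

```text
the job is handed in; nothing more can be done
None
```

The job is handed in: two light pushes left the bottle upright, untouched and about 1 mm from the ring's centre in the last picture I viewed, taken before the key press. The tare key was then pressed to its stop and released; I did not re-measure the bottle after that.

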